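# Start and seat a hydraulic cartridge valve, then fit its coil

### The arm

A 7-joint arm with a two-finger parallel gripper is mounted at the origin on the work surface. World frame = base frame: x ahead of the robot, y to its left, z up, the work surface at z = 0. Lengths are in m, angles in rad, forces in N, time in s.
With the tool pointing down it reaches from about 0.4 to 0.85 m from the base axis. Payload 4.5 kg.
Tool frame: the origin (TCP) lies at the very end of the fingers, on their centre line; the grasp point (between the pads) lies 19 mm behind it; z points along the fingers, y is the direction in which the jaws open and shut (so a half turn about z gives the same grasp; the last joint's range is limited). The gripper opens to 88 mm and grips with 3 to 60 N. Pads are 18 mm wide; open, the fingers measure 123 mm over their backs; the gripper's body (75 mm by 187 mm) begins 45 mm behind the grasp point.
Start: joints at [1.363, 0.689, -0.195, 1.565, 0.157, 0.902, -0.215], TCP at [0.15, -0.607, 0.239] pointing down, gripper open.
Joint ranges: [-3.01, 3.01], [-0.46, 2.08], [-1.47, 1.51], [0.13, 2.56], [-1, 4.14], [0.04, 2.09], [-2.66, 2.66]. Speed limits (rad/s): [2.57, 2.57, 3.14, 3.14, 3.14, 3.14, 3.14].

### API

Orientations are given as a unit quaternion [x, y, z, w].
In Python, from plant import telemetry, imaging, r gives the robot as it stands.
- The arm moves only by the shell command python3 -m creep 'ROWS' [FORCE]. ROWS is JSON, a list of rows, each a list of 5 numbers: the closure in counts, from 0 (fully open) to 255 (shut), then the shift along the tool's x, y, z in m, then the turn about the tool's z in degrees. In form: [[fingers, x, y, z, yaw], ...]. A call has 1 to 10 rows; each row is the pose to reach, as a shift and turn from the pose commanded when the call began, along the tool's axes at that moment; what a row does not reach only later rows make up. A row lasts 1/8 s, in which the tool goes at most 62.5 mm and 10.7 degrees, less where a joint would pass 70% of its speed; a pose out of reach is approached as far as the arm can. A call with a gripper value outside its range is refused whole. The fingers move at their own pace and stop on an object; FORCE is the grip in N (left out, the last holds). Time passes only in rows, so rows that repeat a pose let the fingers close. It gives the time, the measured TCP pose, the force and the opening at its end, in the units of the state.
- telemetry.get_state(): the state, without advancing time (a new reading comes with each control period).
- imaging.snapshot(name): name is "scene" or "top"; returns a dict with "image" (384x512x3 uint8, blue, green, red), "camera_matrix" (3x3 intrinsics, pixels), "R" (3x3) and "t" (3): a world point X has camera coordinates R X + t. Camera axes: x right, y down, z forward; pixel columns grow to the right and rows downward; lengths in m; the calibration is good to about 2 mm. A picture is of the moment at which its call begins. There is no depth.
- r.finish_job(): hands the job in, once; it reports no verdict.
Trained networks look in a picture, given as the dict that the camera call returned (one of the last four; its "shot" number tells which), for a name from the list of things; names that differ only in an ending like _2 or _b are one class to them, and where a whole thing is asked for, a point or a joint stands for the part that bears it (a point fixed in the world has none). Each returns a list of dicts, best first, with "score" (0 to 1); they miss things now and then, are a little off and sometimes report something else, mostly with a low value. They report only what shows in the picture. A call takes as long as a camera call. They do not tell look-alikes from the thing itself.
- imaging.boxes_of(picture, target): "rect" ([left, top, right, bottom] in pixels, round what is visible of it).
- imaging.trace(picture, target): "pixels" (384x512 bool, what is visible of it) and "rect" ([left, top, right, bottom] in pixels, round what is visible of it).
- imaging.place_of(picture, target): "location" ([row, column] in pixels: a listed point, or the origin of a listed thing).
The state is a dict: "clock": time; "q": joint angles; "qd": joint speeds; "joint_torque": joint torques, N m; "tool_pos": TCP position; "eef_rot": TCP orientation; "contact_force": force on the tool from outside, world axes, zero at the start; "moment": the same for the moment, N m; "opening": opening from 0.0 (shut) to 1.0 (fully open).
Only numpy, scipy, OpenCV 4.12 (cv2) and the standard library are available. Lean on these libraries where they do the work, as an engineer would, in place of code of your own. Each camera call takes 0.05 s, during which the arm holds its last target.

### The job

Take the cartridge valve out of its stand, lower it into the well of the manifold block, start its thread at the bottom by feel and, without forcing it, screw it clockwise fully home until its hex collar sits flat on the block. Then slip the solenoid coil down over the valve's stem until it rests on the collar, and let go. Leave the spanner, the tape roll and the small block where they are.

Things in the scene. Friction and masses are not known exactly. Their poses are not given: they have to be found in the camera images.
- manifold: Aluminium manifold block, 130 (x) x 110 (y) x 110 mm high, fixed on the bench; origin at the centre of its underside, z up. In the middle of its top is a round upright well, 36 mm wide and 97 mm deep, with a steel three-start quick thread in it from 60 mm down.
- well_mouth (a point): centre of the well's mouth, on the top face of the manifold block (110 mm above the bench)
- thread_face (a point): centre of the thread's flat ring face in the well, 60 mm below the mouth; bore 24.4 mm; three lug notches 120 deg apart, each about 9 mm wide, turned an unknown way each time. Off the notches the valve stands on this face, collar 20 mm above the block. Over them it drops to 6 mm, onto the ramps; then clockwise (from above) it sinks 6 mm in about 70 deg, stop near 85 deg; a push of 5 N is plenty
- stand: black plastic holder, fixed on the bench: 90 mm square foot and an upright tube 96 mm high, about 56 mm in outer diameter, in which the valve stands at the start with its collar on the tube's rim; origin at the centre of the underside
- valve: loose upright steel cartridge valve, 154 mm, about 300 g. Origin on its axis at the underside (seat face) of its hex collar; z up the stem. Collar 42 mm across flats, 12 high; then a round stem 16 mm thick up to z = 64. Below: body 26 mm thick to z = -60, then 22; three 5 mm thread lugs 120 deg apart (one at +x), undersides at z = -80, 33 mm over the tips; tapered pilot ends at z = -90
- collar_top (a point): point on the valve's axis on the top face of the hex collar, 12 mm above the valve's origin, where the coil comes to rest
- stem_top (a point): top end of the valve's stem, 64 mm above the valve's origin
- coil: loose black solenoid coil standing on the bench, about 200 g: a spool 44 mm in diameter and 44 mm high with an upright through bore 19.5 mm wide; on its +x side a plug socket reaches out to 35 mm from the axis (24 mm wide, 13 to 35 mm above the underside), with two brass prongs to 40 mm. Origin at the centre of its underside, z up. It may be turned any way on the stem
- tape: bystander: paper-coloured roll of tape, 90 mm in diameter, 24 mm high, lying flat; origin at the centre of its underside
- spanner: bystander: open-ended steel spanner lying on the bench, about 180 mm long; origin near its middle
- smallblock: bystander: small loose aluminium block 50 x 70 x 50 mm; origin at the centre of its underside
Not all that is in view belongs to the job. Leave any orange look-alike of the coil alone.

How it is judged:
On the way, in this order (a step that is already met when the one before it is completed fails the run):
1. the valve's thread is started: lugs through the notches, upright, on the well's axis (z of valve in the frame of manifold below 0.119 m and horizontal distance between valve and well_mouth below 0.005 m and angle between valve's own z axis and vertical below 0.1 rad), for 0.1 s.
2. the valve is screwed home: collar within 1.5 mm of the block's top (z of valve in the frame of manifold below 0.1115 m and horizontal distance between valve and well_mouth below 0.005 m and angle between valve's own z axis and vertical below 0.05 rad), for 0.2 s.
3. the coil rests on the collar, round the stem (horizontal distance between coil and collar_top below 0.004 m and z of coil in the frame of collar_top below 0.003 m and angle between coil's own z axis and vertical below 0.08 rad), for 0.2 s.
At the end, for the whole second after the job is handed in: Valve home in the well: collar within 1.5 mm of the block's top, 5 mm of the well's axis, 0.05 rad of upright. Coil round its stem: underside within 3 mm of the collar's top, 4 mm of its axis, 0.08 rad of upright. Both released and at rest (all of step 2 and all of step 3 and z of coil in the frame of collar_top above -0.003 m and linear speed of each of coil, valve below 0.02 m/s); the robot touches nothing.
It fails at once if the thread is forced: more than 60 N between valve and manifold block before the collar is within 2 mm of the block (contact force between valve and manifold above 60 N and z of valve in the frame of manifold above 0.112 m).
It fails at once if the tape roll, the spanner or the small block is moved by more than 20 mm (distance of any of tape, spanner, smallblock from where it was at the start of the episode above 0.02 m).
It also fails if it takes over 72 s, if anything falls off the work surface, if the arm or the gripper's body presses on something with over 40 N, if the wrist force passes 120 N, or if a joint passes its speed limit or range.

## Working session

There is one attempt and no reset: what is moved stays moved. The work goes in short steps, Python scripts to look and compute and a shell command to move; the robot and the scene stay as the last step left them, time stands still between calls to the robot, and variables do not carry over. Pictures are saved under pics/ and viewed, and the job is handed in when it is done.

```bash
ls; mkdir -p pics
cat > h.py <<'E'
import numpy as np, cv2
from plant import telemetry, imaging, r
def snap(n):
    return imaging.snapshot(n)
def ray(p,rc):
    K=np.array(p["camera_matrix"]);R=np.array(p["R"]);t=np.array(p["t"])
    d=R.T@np.linalg.solve(K,[rc[1],rc[0],1.]); c=-R.T@t
    return c,d/np.linalg.norm(d)
def atz(p,rc,z):
    c,d=ray(p,rc); return c+d*(z-c[2])/d[2]
def tri(rays):
    A=np.zeros((3,3));b=np.zeros(3)
    for c,d in rays:
        M=np.eye(3)-np.outer(d,d);A+=M;b+=M@c
    X=np.linalg.solve(A,b)
    return X,[float(np.linalg.norm((np.eye(3)-np.outer(d,d))@(X-c))) for c,d in rays]
def proj(p,X):
    v=np.array(p["camera_matrix"])@(np.array(p["R"])@np.array(X)+np.array(p["t"]));return v[1]/v[2],v[0]/v[2]
E
python3 - <<'E'
from h import *
s=telemetry.get_state();print({k:np.round(v,3).tolist() for k,v in s.items()})
P={}
for n in("scene","top"):
    p=P[n]=snap(n);cv2.imwrite(f"pics/{n}0.png",p["image"])
    print(n,p["shot"],np.round(-np.array(p["R"]).T@p["t"],3),np.round(p["R"],3).tolist())
for o in["manifold","well_mouth","stand","valve","collar_top","stem_top","coil","tape","spanner","smallblock"]:
    rs=[]
    for n,p in P.items():
        L=imaging.place_of(p,o)
        print(o,n,[(np.round(l["location"],1).tolist(),round(l["score"],2)) for l in L])
        if L: rs.append(ray(p,L[0]["location"]))
    if len(rs)==2: print("   ",np.round(tri(rs)[0],4),np.round(tri(rs)[1],4))
E
```

```text
pics
{'clock': 0.0, 'q': [1.363, 0.69, -0.195, 1.566, 0.157, 0.903, -0.215], 'qd': [0.001, -0.0, 0.0, 0.0, -0.002, 0.001, -0.002], 'joint_torque': [0.0, -52.757, -1.267, -15.344, -0.053, 0.007, 0.0], 'tool_pos': [0.149, -0.606, 0.238], 'eef_rot': [0.993, 0.121, -0.0, -0.001], 'contact_force': [0.615, -0.18, 0.601], 'moment': [0.029, 0.053, 0.015], 'opening': 0.998}
scene 1 [0.951 0.489 0.746] [[-0.769, 0.64, -0.001], [0.443, 0.531, -0.722], [-0.462, -0.555, -0.692]]
top 2 [ 0.453 -0.003  1.1  ] [[0.019, -1.0, 0.009], [-0.995, -0.02, -0.1], [0.1, -0.007, -0.995]]
manifold scene [([229.8, 253.5], 0.83), ([222.8, 155.7], 0.27)]
manifold top [([191.5, 246.8], 0.73)]
    [ 0.5577 -0.0037  0.0153] [0.001 0.001]
well_mouth scene [([202.4, 253.6], 0.77)]
well_mouth top [([187.0, 248.8], 0.73)]
    [ 0.5565 -0.0064  0.1135] [0.0028 0.0028]
stand scene [([309.7, 335.5], 0.68)]
stand top [([190.8, 125.4], 0.72)]
    [ 0.556   0.2814 -0.0006] [0.0002 0.0002]
valve scene [([287.2, 347.0], 0.93)]
valve top [([186.0, 110.4], 0.81)]
    [0.5552 0.2896 0.0993] [0.0016 0.0016]
collar_top scene [([283.
[... 212 characters left out ...]
25 0.2884 0.1556] [0.0019 0.0019]
coil scene [([204.0, 198.8], 0.8), ([189.3, 231.9], 0.79), ([175.5, 213.1], 0.78), ([288.1, 345.9], 0.49)]
coil top [([221.2, 317.8], 0.93), ([219.3, 349.9], 0.61), ([172.4, 327.8], 0.58)]
    [ 0.5384 -0.2112 -0.0631] [0.0514 0.0514]
tape scene [([326.3, 259.5], 0.96)]
tape top [([128.2, 165.3], 0.66)]
    [ 0.7083  0.1974 -0.0112] [0.003 0.003]
spanner scene [([199.4, 308.5], 0.7), ([220.8, 252.7], 0.69)]
spanner top [([276.5, 242.3], 0.61)]
    [0.3615 0.0031 0.0077] [0.0015 0.0015]
smallblock scene [([224.2, 158.9], 0.97)]
smallblock top [([118.7, 328.6], 0.85), ([213.4, 349.3], 0.57), ([195.2, 248.7], 0.54)]
    [ 0.7355 -0.1942  0.0014] [0.0044 0.0044]
```

View pics/scene0.png

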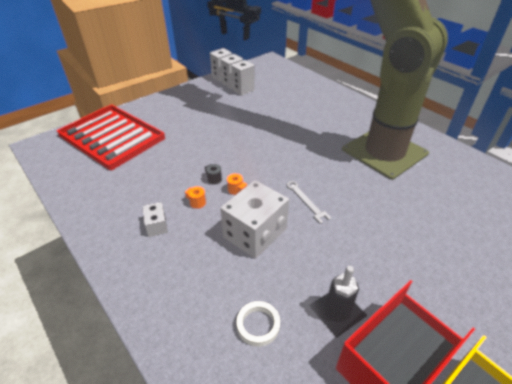

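View pics/top0.png

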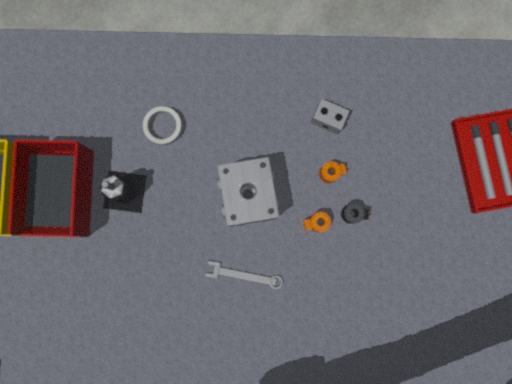

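Run:
```python
import cv2,numpy as np
a=cv2.imread("pics/scene0.png")[150:220,170:260];b=cv2.imread("pics/top0.png")[140:240,290:390]
cv2.imwrite("pics/crop0.png",np.hstack([cv2.resize(a,(400,400*70//90)).__getitem__(slice(0,311)),cv2.resize(b,(311,311))]))
```

```text
(no output)
```

View pics/crop0.png

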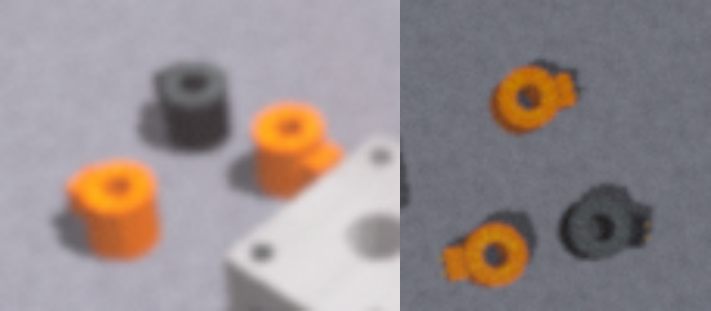

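The coil is the black spool at scene (row 173, col 213) / top (211, 354). The orange ones at top (171, 331) and (221, 320) are the look-alikes, and the crop confirms it. Next I refine the measurements.

```bash
cat >> h.py <<'E'
def avg(cam,names,n=3):
    """several shots, network locations averaged: {name:(mean loc)}; returns last p"""
    pass
def circ(X,rad,z=None,n=72):
    a=np.linspace(0,2*np.pi,n);return [np.array(X)+[rad*np.cos(t),rad*np.sin(t),0] for t in a]
def draw(p,polys,box,k,fn):
    r0,r1,c0,c1=box
    im=cv2.resize(p["image"][r0:r1,c0:c1],None,fx=k,fy=k,interpolation=cv2.INTER_CUBIC)
    for pts,col in polys:
        q=[proj(p,X) for X in pts]
        q=np.array([[((c+.5-c0)*k),((rr+.5-r0)*k)] for rr,c in q]).round().astype(np.int32)
        cv2.polylines(im,[q],False,col,1,cv2.LINE_AA)
    return im
E
python3 - <<'E'
from h import *
G=(0,255,0);Rd=(0,0,255);C=(255,255,0)
ps=snap("scene");pt=snap("top")
# sweep red estimates
ws=np.array([0.5555,-0.005,0.110]);sd=np.array([.555,.2855,0]);
coil=np.array([0,0,0.])
L=[imaging.place_of(p,"coil") for p in(ps,pt)]
for p,l in zip((ps,pt),L):
    for o in l: print(np.round(o["location"],1),round(o["score"],2),np.round(atz(p,o["location"],0),4))
for p in(ps,pt):
    for o in imaging.trace(p,"coil"): print("mask",o["rect"],round(o["score"],2),o["pixels"].sum())
ct=atz(pt,(211,354),0.044)
polys=[(circ(ws,.018),G),(circ(sd+[0,0,.160],.008),Rd),(circ(sd+[0,0,.108],.021),C),(circ(sd+[0,0,.096],.028),G)]
a=draw(ps,polys,(170,270,205,305),4,0);b=draw(ps,polys,(250,350,295,395),4,0)
c=draw(pt,polys,(140,240,200,300),4,0);d=draw(pt,polys,(140,240,70,170),4,0)
cv2.imwrite("pics/ov_s.png",np.hstack([a,b]));cv2.imwrite("pics/ov_t.png",np.hstack([c,d]))
E
```

```text
[203.3 201.2] 0.74 [ 0.6005 -0.1855  0.    ]
[188.8 231.6] 0.73 [ 0.4975 -0.1787 -0.    ]
[176.  214.9] 0.5 [ 0.5022 -0.2581  0.    ]
[202.6 308.6] 0.45 [0.3634 0.0085 0.    ]
[217.5 317.3] 0.86 [ 0.5019 -0.1712 -0.    ]
[216.4 348.6] 0.8 [ 0.506  -0.2449  0.    ]
[171.8 329.4] 0.8 [ 0.6109 -0.1995  0.    ]
mask [204.5, 160.9, 220.2, 185.6] 0.79 299
mask [185.9, 188.5, 206.1, 208.1] 0.77 372
mask [227.2, 174.3, 244.8, 197.0] 0.63 298
mask [339.8, 204.5, 369.6, 224.0] 0.94 429
mask [321.7, 162.1, 345.2, 181.6] 0.82 361
mask [305.1, 209.2, 329.2, 229.7] 0.76 389
mask [99.6, 176.3, 124.1, 200.0] 0.69 350
```

View pics/ov_s.png

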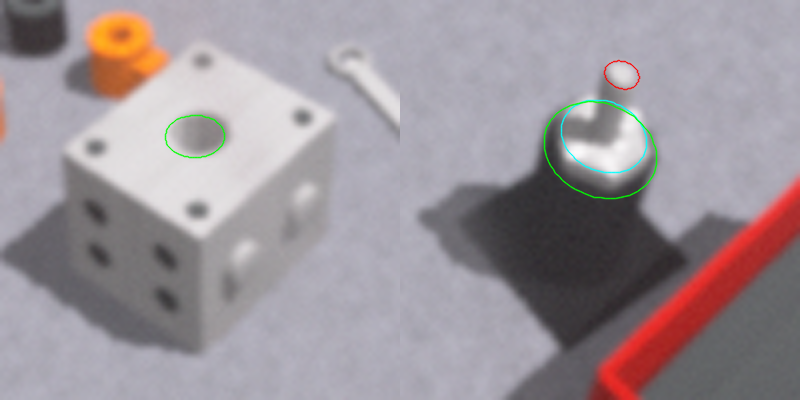

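View pics/ov_t.png

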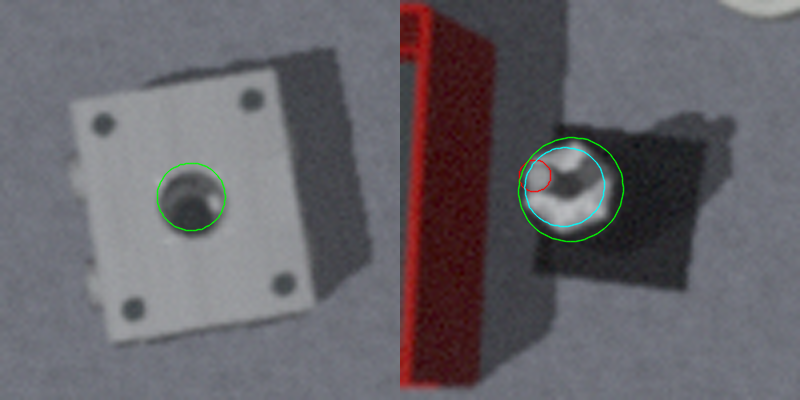

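Run:
```python
from h import *
G=(0,255,0);Rd=(0,0,255);C=(255,255,0)
ps=snap("scene");pt=snap("top")
X,e=tri([ray(ps,(202.75,254.3)),ray(pt,(190.5,247.7))]);print("well",X.round(4),e)
# bin
b=atz(pt,(190,93),0);print("bin wall",b.round(3)); 
for z in(.05,.08,.1,.12,.14):print(z,atz(pt,(190,77),z).round(3), atz(ps,(286,405),z).round(3))
a=draw(ps,[],(155,215,180,260),8,0)[:, :400*2];
t=draw(pt,[],(155,235,300,380),7,0)
cv2.imwrite("pics/c_s.png",a);cv2.imwrite("pics/c_t.png",t)
```

```text
well [ 0.5513 -0.006   0.1089] [0.00023807441610736274, 0.00023807441610738467]
bin wall [0.556 0.358 0.   ]
0.05 [0.551 0.377 0.05 ] [0.425 0.354 0.05 ]
0.08 [0.548 0.366 0.08 ] [0.448 0.36  0.08 ]
0.1 [0.546 0.359 0.1  ] [0.463 0.364 0.1  ]
0.12 [0.544 0.352 0.12 ] [0.478 0.368 0.12 ]
0.14 [0.542 0.344 0.14 ] [0.493 0.371 0.14 ]
```

View pics/c_s.png

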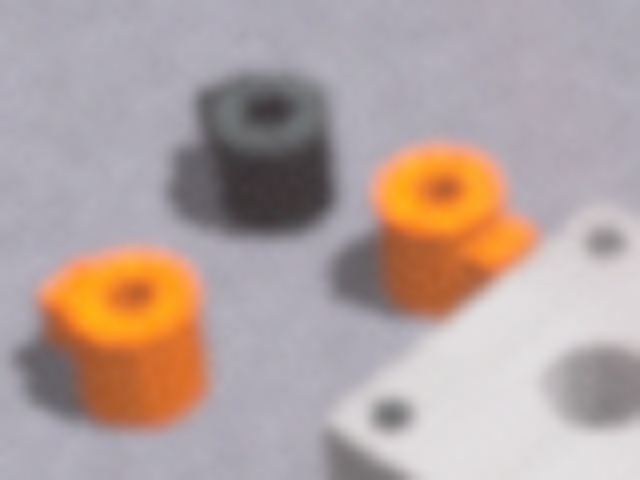

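View pics/c_t.png

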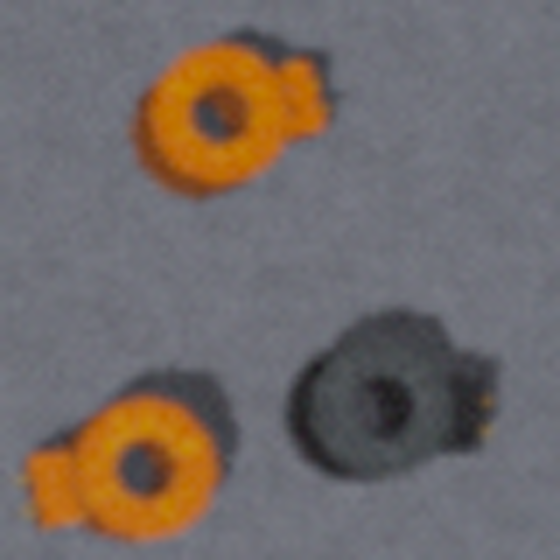

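```bash
cat >> h.py <<'E'
from scipy.spatial.transform import Rotation as Ro
def st():
    s=telemetry.get_state();y=Ro.from_quat(s["eef_rot"]).as_matrix()
    print("t",round(s["clock"],2),"pos",np.round(s["tool_pos"],4),"q7",np.round(s["q"][6],2),"xaz",round(np.degrees(np.arctan2(y[1,0],y[0,0])),1),"tilt",round(np.degrees(np.arccos(-y[2,2])),2),"F",np.round(s["contact_force"],1),"M",np.round(s["moment"],2),"op",round(s["opening"],3))
    return s
def rel(W):
    s=telemetry.get_state();R=Ro.from_quat(s["eef_rot"]).as_matrix()
    d=R.T@(np.array(W)-s["tool_pos"]);print("rel",np.array(W).round(4),"->",d.round(4));return d
E
python3 - <<'E'
from h import *
ps=snap("scene");pt=snap("top")
X,e=tri([ray(ps,(168.25,212.9)),ray(pt,(212.4,354.2))]);print("coil top",X.round(4),e)
print(atz(ps,(168.25,212.9),.044),atz(pt,(212.4,354.2),.044),atz(pt,(212.4,367),.024))
st()
rel([.5,-.35,.26]);rel([.555,.285,.26]);rel([.555,.0,.26])
E
```

```text
coil top [ 0.5128 -0.2479  0.0432] [0.00041487428728757565, 0.00041487428728758036]
[ 0.51307661 -0.24670654  0.044     ] [ 0.51311134 -0.24798355  0.044     ] [ 0.51484493 -0.28216099  0.024     ]
t 1.6 pos [ 0.1497 -0.6068  0.2387] q7 -0.22 xaz 13.9 tilt 0.0 F [0.4 0.4 0.7] M [ 0.03  0.   -0.09] op 1.0
rel [ 0.5  -0.35  0.26] -> [ 0.4016 -0.1655 -0.0213]
rel [0.555 0.285 0.26 ] -> [ 0.6071 -0.7688 -0.0213]
rel [0.555 0.    0.26 ] -> [ 0.5388 -0.4921 -0.0213]
```

```bash
python3 -m creep '[[0,0.06,-0.02,-0.02,-10],[0,0.12,-0.045,-0.02,-20],[0,0.18,-0.07,-0.02,-30],[0,0.24,-0.095,-0.02,-40],[0,0.3,-0.12,-0.02,-50],[0,0.36,-0.15,-0.02,-60],[0,0.41,-0.18,-0.02,-70],[0,0.44,-0.23,-0.02,-80],[0,0.46,-0.285,-0.02,-90],[0,0.48,-0.34,-0.02,-100]]'
python3 - <<'E'
from h import *
st();rel([.555,.285,.26]);rel([.555,.0,.26])
E
```

```text
clock: 2.85
tool_pos: [0.5348, -0.1599, 0.2588]
eef_rot: [0.543, 0.839, 0.0, 0.0]
contact_force: [0.8, 0.4, 0.9]
opening: 0.999
t 2.85 pos [ 0.5348 -0.1599  0.2588] q7 0.17 xaz 114.2 tilt 0.04 F [0.8 0.4 0.9] M [-0.03 -0.15 -0.03] op 0.999
rel [0.555 0.285 0.26 ] -> [ 0.3976  0.2006 -0.0012]
rel [0.555 0.    0.26 ] -> [ 0.1376  0.0839 -0.0012]
```

```bash
python3 -m creep '[[0,0.056,0.028,0,-10],[0,0.112,0.056,0,-20],[0,0.17,0.084,0,-30],[0,0.226,0.112,0,-40],[0,0.283,0.14,0,-50],[0,0.34,0.17,0,-60],[0,0.397,0.2,0,-70],[0,0.397,0.2,0,-80]]'
python3 - <<'E'
from h import *
s=st();print(np.round(s["q"],2));rel([.555,.2855,.26])
E
```

```text
clock: 3.85
tool_pos: [0.5548, 0.2885, 0.2592]
eef_rot: [-0.127, 0.992, 0.002, 0.0]
contact_force: [-0.2, -0.2, 1.2]
opening: 1.004
t 3.85 pos [0.5548 0.2885 0.2592] q7 0.67 xaz -165.4 tilt 0.27 F [-0.2 -0.2  1.2] M [-0.03 -0.1   0.02] op 1.004
[-0.07  0.82 -0.97  1.52  0.7   1.18  0.67]
rel [0.555  0.2855 0.26  ] -> [ 0.0006 -0.003  -0.0008]
```

```bash
python3 -m creep '[[0,0,-0.003,0,-10],[0,0,-0.003,0,-20],[0,0,-0.003,0.0,-30],[0,0,-0.003,0.02,-40],[0,0,-0.003,0.02,-50],[0,0,-0.003,0.03,-60],[0,0,-0.003,0.04,-70],[0,0,-0.003,0.05,-75],[0,0,-0.003,0.05,-75]]'
python3 - <<'E'
from h import *
s=st();print(np.round(s["q"],2));rel([.555,.2855,.114])
p=snap("scene");q=snap("top")
cv2.imwrite("pics/ap.png",np.hstack([draw(p,[],(230,330,295,395),4,0),draw(q,[],(140,240,70,170),4,0)]))
E
```

```text
clock: 4.97
tool_pos: [0.5573, 0.2785, 0.2076]
eef_rot: [-0.699, 0.715, 0.0, -0.001]
contact_force: [-0.4, -0.1, -0.1]
opening: 1.001
t 4.97 pos [0.5573 0.2785 0.2076] q7 1.78 xaz -91.2 tilt 0.11 F [-0.4 -0.1 -0.1] M [ 0.14 -0.06  0.  ] op 1.001
[ 0.03  0.99 -1.21  1.58  0.96  1.27  1.78]
rel [0.555  0.2855 0.114 ] -> [-0.0071  0.0023  0.0936]
```

View pics/ap.png

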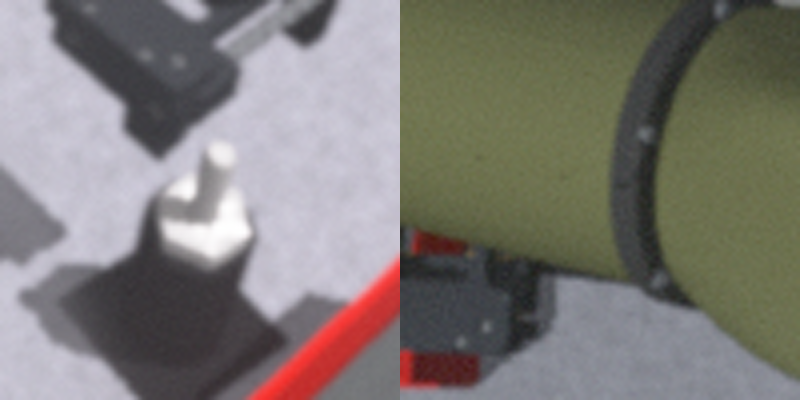

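```bash
python3 -m creep '[[0,0,0,0,0]]'
python3 - <<'E'
from h import *
s=st();rel([.555,.2855,.114])
E
```

```text
clock: 5.2
tool_pos: [0.5576, 0.2794, 0.2093]
eef_rot: [-0.7, 0.715, -0.0, 0.0]
contact_force: [0.0, -0.1, -0.6]
opening: 1.0
t 5.2 pos [0.5576 0.2794 0.2093] q7 1.78 xaz -91.2 tilt 0.05 F [ 0.  -0.1 -0.6] M [ 0.06 -0.04 -0.03] op 1.0
rel [0.555  0.2855 0.114 ] -> [-0.006   0.0028  0.0953]
```

```bash
python3 -m creep '[[0,-0.006,0.003,0.01,0],[0,-0.006,0.003,0.04,0],[0,-0.006,0.003,0.065,0],[0,-0.006,0.003,0.08,0],[0,-0.006,0.003,0.09,0],[0,-0.006,0.003,0.095,0],[0,-0.006,0.003,0.095,0]]' 20
python3 - <<'E'
from h import *
s=st();rel([.555,.2855,.114])
p=snap("scene")
cv2.imwrite("pics/ap2.png",draw(p,[],(220,340,285,405),5,0))
E
```

```text
clock: 6.08
tool_pos: [0.5546, 0.2854, 0.1139]
eef_rot: [-0.7, 0.714, 0.0, 0.0]
contact_force: [0.7, 0.6, 0.8]
opening: 1.003
t 6.08 pos [0.5546 0.2854 0.1139] q7 1.68 xaz -91.2 tilt 0.02 F [0.7 0.6 0.8] M [ 0.08 -0.03  0.02] op 1.003
rel [0.555  0.2855 0.114 ] -> [-0.0001 -0.0004 -0.0001]
```

View pics/ap2.png

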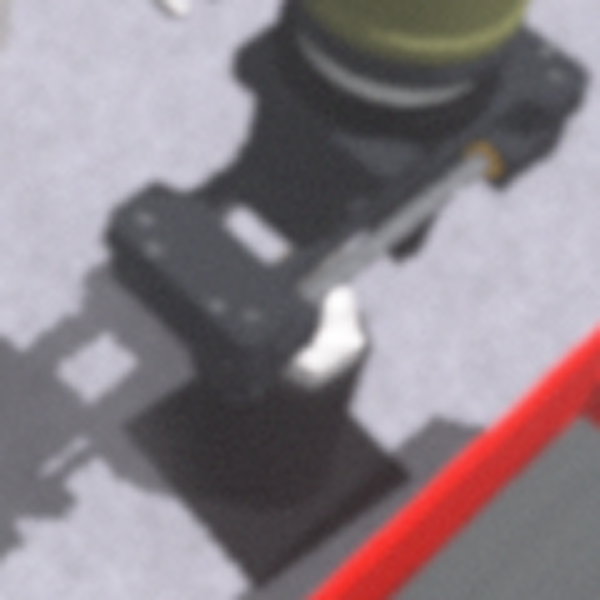

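The gripper is around the stem, visible at crop (335, 320), with no contact yet. Now I close.

```bash
python3 -m creep '[[255,0,0,0,0],[255,0,0,0,0],[255,0,0,0,0],[255,0,0,0,0],[255,0,0,0,0],[255,0,0,0,0]]' 40
python3 - <<'E'
from h import *
s=st()
E
```

```text
clock: 6.88
tool_pos: [0.5545, 0.2853, 0.1137]
eef_rot: [-0.7, 0.714, -0.0, -0.0]
contact_force: [0.0, 0.3, 0.6]
opening: 0.345
t 6.88 pos [0.5545 0.2853 0.1137] q7 1.68 xaz -91.1 tilt 0.01 F [0.  0.3 0.6] M [ 0.09 -0.04  0.06] op 0.345
```

```bash
python3 -m creep '[[255,0,0,0,0],[255,0,0,0,0],[255,0,0,0,0]]' 40
python3 - <<'E'
from h import *
s=st()
E
```

```text
clock: 7.25
tool_pos: [0.5547, 0.2853, 0.1137]
eef_rot: [-0.7, 0.714, -0.0, 0.0]
contact_force: [1.3, 0.4, -0.4]
opening: 0.165
t 7.25 pos [0.5547 0.2853 0.1137] q7 1.68 xaz -91.2 tilt 0.02 F [ 1.3  0.4 -0.4] M [ 0.18 -0.25  0.  ] op 0.165
```

```bash
python3 -m creep '[[255,0,0,-0.01,0],[255,0,0,-0.03,0],[255,0,0,-0.06,0],[255,0,0,-0.1,0],[255,0,0,-0.13,0],[255,0,0,-0.135,0],[255,0,0,-0.135,0]]' 40
python3 - <<'E'
from h import *
s=st();rel([.5513,-.006,.249])
p=snap("scene")
cv2.imwrite("pics/lift.png",draw(p,[],(150,350,250,450),3,0))
E
```

```text
clock: 8.12
tool_pos: [0.5542, 0.2848, 0.2485]
eef_rot: [-0.7, 0.714, -0.0, -0.0]
contact_force: [0.4, 0.0, -4.0]
opening: 0.169
t 8.12 pos [0.5542 0.2848 0.2485] q7 1.8 xaz -91.1 tilt 0.06 F [ 0.4  0.  -4. ] M [ 0.06 -0.06  0.01] op 0.169
rel [ 0.5513 -0.006   0.249 ] -> [ 2.908e-01 -2.800e-03 -2.000e-04]
```

View pics/lift.png

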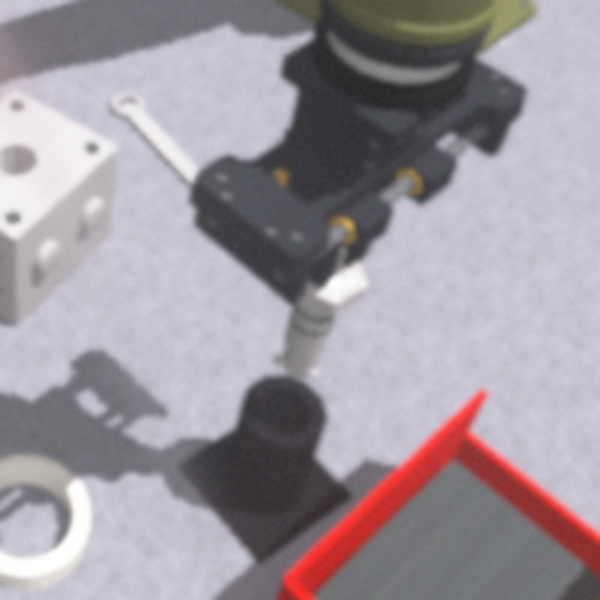

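Valve held and clear of the stand; body visible at crop (310, 340). Next is the move over the manifold.

```bash
python3 -m creep '[[255,0.03,0,0,0],[255,0.08,0,0,0],[255,0.13,-0.001,0,0],[255,0.18,-0.001,0,0],[255,0.23,-0.002,0,0],[255,0.27,-0.003,0,0],[255,0.291,-0.003,0,0],[255,0.291,-0.003,0,0],[255,0.291,-0.003,0,0]]' 40
python3 - <<'E'
from h import *
s=st();print(np.round(s["q"],2));rel([.5513,-.006,.249])
p=snap("scene");q=snap("top")
for n in("valve","well_mouth"):
  for c in(p,q):
    print(n,[(np.round(l["location"],1).tolist(),round(l["score"],2)) for l in imaging.place_of(c,n)])
cv2.imwrite("pics/over.png",np.hstack([draw(p,[],(110,260,180,330),4,0),draw(q,[],(120,270,200,300),4,0)[:,:200]]))
E
```

```text
clock: 9.3
tool_pos: [0.5513, -0.0046, 0.2482]
eef_rot: [-0.701, 0.714, 0.001, 0.0]
contact_force: [-0.1, 0.2, -2.5]
opening: 0.169
t 9.3 pos [ 0.5513 -0.0046  0.2482] q7 2.15 xaz -91.1 tilt 0.08 F [-0.1  0.2 -2.5] M [ 0.08 -0.04  0.03] op 0.169
[ 0.59  0.9  -1.33  1.75  0.92  1.27  2.15]
rel [ 0.5513 -0.006   0.249 ] -> [ 0.0014 -0.0001 -0.0008]
valve [([168.3, 255.2], 0.77)]
valve []
well_mouth [([202.9, 253.7], 0.79)]
well_mouth [([188.2, 247.7], 0.92)]
```

View pics/over.png

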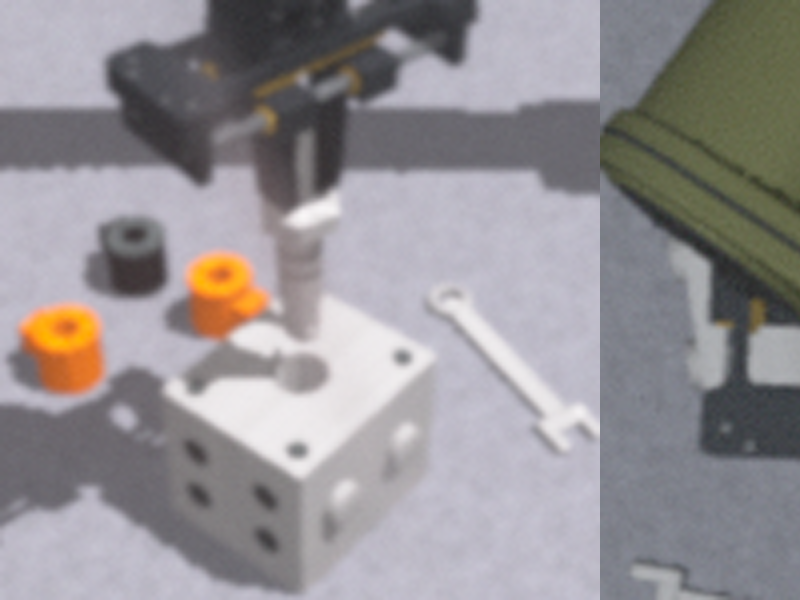

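Run:
```python
from h import *
G=(0,255,0);Rd=(0,0,255);C=(255,255,0)
s=telemetry.get_state();t=np.array(s["tool_pos"]);o=t-[0,0,.0177]
p=snap("scene");q=snap("top")
w=np.array([.5513,-.006,.110])
polys=[(circ(w,.018),G),(circ(o,.021),C),(circ(o-[0,0,.03],.013),Rd),(circ(o-[0,0,.058],.013),Rd),(circ(o-[0,0,.06],.011),Rd),(circ(o-[0,0,.078],.011),Rd),]
cv2.imwrite("pics/over2.png",np.hstack([draw(p,polys,(150,220,225,285),8,0),draw(q,polys,(170,240,235,265),8,0)]))
```

```text
(no output)
```

View pics/over2.png

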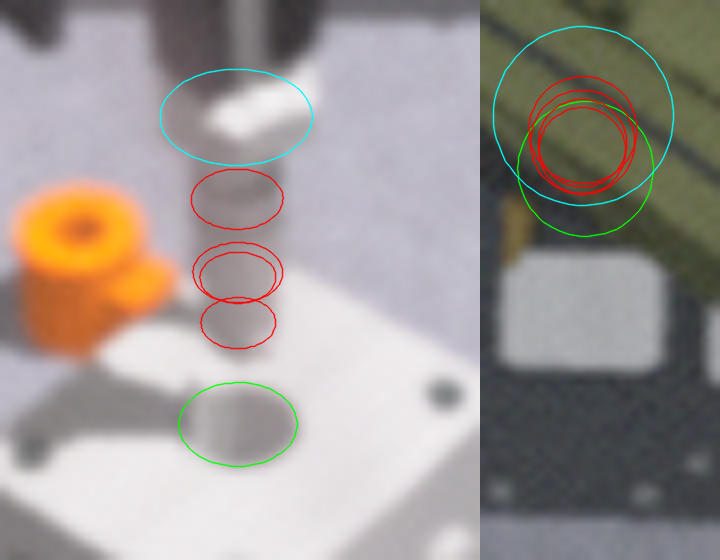

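Overlay shows the valve (axis column 237) lined up over the well (column 238), apart from a 1.4 mm y correction. Lowering in stages and watching the force.

```bash
python3 -m creep '[[255,0.0014,0,0.005,0],[255,0.0014,0,0.015,0],[255,0.0014,0,0.025,0],[255,0.0014,0,0.035,0],[255,0.0014,0,0.042,0],[255,0.0014,0,0.048,0],[255,0.0014,0,0.048,0]]' 40
python3 - <<'E'
from h import *
s=st()
p=snap("scene")
cv2.imwrite("pics/in1.png",draw(p,[],(150,230,215,295),8,0))
E
```

```text
clock: 10.58
tool_pos: [0.5516, -0.0068, 0.2003]
eef_rot: [-0.7, 0.714, 0.0, 0.0]
contact_force: [0.1, 0.8, -3.7]
opening: 0.168
t 10.57 pos [ 0.5516 -0.0068  0.2003] q7 2.1 xaz -91.1 tilt 0.04 F [ 0.1  0.8 -3.7] M [ 0.39 -0.03 -0.  ] op 0.168
```

View pics/in1.png

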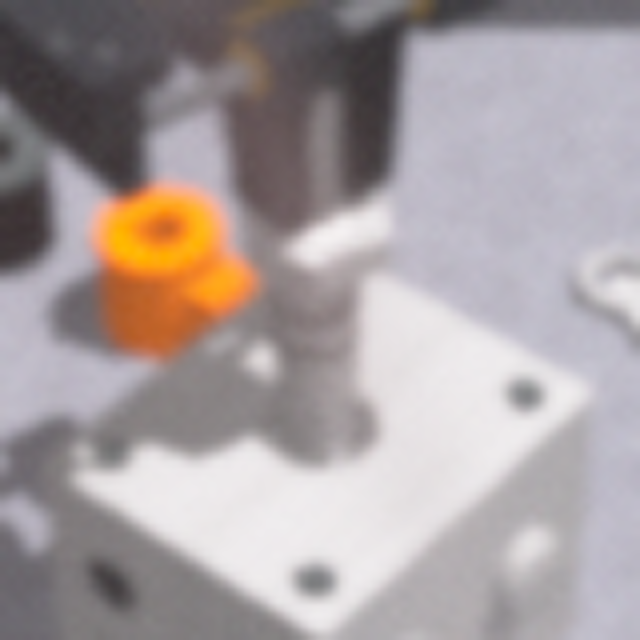

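```bash
python3 -m creep '[[255,-0.0005,0,0.005,0],[255,-0.0005,0,0.012,0],[255,-0.0005,0,0.02,0],[255,-0.0005,0,0.028,0],[255,-0.0005,0,0.034,0],[255,-0.0005,0,0.04,0],[255,-0.0005,0,0.04,0]]' 40
python3 - <<'E'
from h import *
s=st()
E
```

```text
clock: 11.5
tool_pos: [0.5516, -0.0067, 0.1602]
eef_rot: [-0.7, 0.714, 0.0, -0.0]
contact_force: [0.6, -0.6, -4.2]
opening: 0.17
t 11.5 pos [ 0.5516 -0.0067  0.1602] q7 2.05 xaz -91.1 tilt 0.03 F [ 0.6 -0.6 -4.2] M [ 0.35 -0.06 -0.04] op 0.17
```

```bash
python3 -m creep '[[255,0,0,0.003,0],[255,0,0,0.006,0],[255,0,0,0.008,0],[255,0,0,0.01,0],[255,0,0,0.01,0]]' 40
python3 - <<'E'
from h import *
s=st()
E
```

```text
clock: 12.12
tool_pos: [0.5517, -0.0066, 0.1506]
eef_rot: [-0.7, 0.714, 0.0, 0.0]
contact_force: [0.1, 0.8, -2.5]
opening: 0.17
t 12.12 pos [ 0.5517 -0.0066  0.1506] q7 2.03 xaz -91.1 tilt 0.0 F [ 0.1  0.8 -2.5] M [ 0.34 -0.05  0.04] op 0.17
```

```bash
python3 -m creep '[[255,0,0,0.001,0],[255,0,0,0.002,0],[255,0,0,0.003,0],[255,0,0,0.003,0]]' 40
python3 - <<'E'
from h import *
s=st()
E
```

```text
clock: 12.62
tool_pos: [0.5519, -0.0063, 0.148]
eef_rot: [-0.7, 0.714, 0.0, 0.0]
contact_force: [-0.3, 1.5, 0.3]
opening: 0.174
t 12.62 pos [ 0.5519 -0.0063  0.148 ] q7 2.03 xaz -91.1 tilt 0.05 F [-0.3  1.5  0.3] M [ 0.6  -0.05 -0.  ] op 0.174
```

```bash
python3 -m creep '[[255,0,0,0.0005,5],[255,0,0,0.001,10],[255,0,0,0.001,15],[255,0,0,0.001,20],[255,0,0,0.001,25],[255,0,0,0.001,30]]' 40
python3 - <<'E'
from h import *
s=st()
E
```

```text
clock: 13.38
tool_pos: [0.5528, -0.0057, 0.1478]
eef_rot: [-0.49, 0.872, -0.0, 0.002]
contact_force: [0.5, 1.3, 2.4]
opening: 0.165
t 13.38 pos [ 0.5528 -0.0057  0.1478] q7 1.54 xaz -121.3 tilt 0.19 F [0.5 1.3 2.4] M [ 0.57 -0.26  0.  ] op 0.165
```

```bash
python3 -m creep '[[255,0,0,0.0005,5],[255,0,0,0.0005,10],[255,0,0,0.0005,15],[255,0,0,0.0005,20],[255,0,0,0.0005,25],[255,0,0,0.0005,30]]' 40
python3 - <<'E'
from h import *
s=st()
E
```

```text
clock: 14.12
tool_pos: [0.5532, -0.0055, 0.1478]
eef_rot: [-0.248, 0.969, 0.0, 0.002]
contact_force: [1.0, 0.2, 5.1]
opening: 0.164
t 14.12 pos [ 0.5532 -0.0055  0.1478] q7 1.07 xaz -151.3 tilt 0.25 F [1.  0.2 5.1] M [ 0.48 -0.29  0.06] op 0.164
```

```bash
python3 -m creep '[[255,0,0,0,4],[255,0,0,-0.0003,8],[255,0,0,-0.0003,12],[255,0,0,-0.0003,16],[255,0,0,-0.0003,20],[255,0,0,-0.0003,24],[255,0,0,-0.0003,28]]' 40
python3 - <<'E'
from h import *
s=st()
p=snap("scene")
cv2.imwrite("pics/turn1.png",draw(p,[],(150,230,215,295),8,0))
E
```

```text
clock: 15.0
tool_pos: [0.5523, -0.0064, 0.147]
eef_rot: [-0.006, 1.0, 0.0, 0.001]
contact_force: [1.1, 1.4, -1.7]
opening: 0.169
t 15.0 pos [ 0.5523 -0.0064  0.147 ] q7 0.64 xaz -179.3 tilt 0.09 F [ 1.1  1.4 -1.7] M [ 0.39 -0.43  0.02] op 0.169
```

View pics/turn1.png

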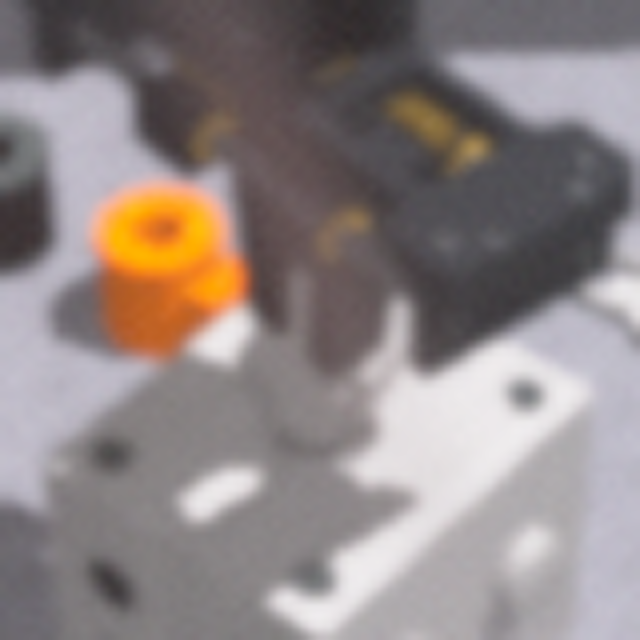

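The push fell off and the tool dropped 0.8 mm, so the lugs may be over the notches. Probing straight down.

```bash
python3 -m creep '[[255,0,0,0.001,0],[255,0,0,0.002,0]]' 40
python3 - <<'E'
from h import *
s=st()
E
```

```text
clock: 15.3
tool_pos: [0.5528, -0.006, 0.146]
eef_rot: [-0.008, 1.0, 0.0, 0.001]
contact_force: [0.4, 0.7, 12.3]
opening: 0.167
t 15.3 pos [ 0.5528 -0.006   0.146 ] q7 0.64 xaz -179.1 tilt 0.17 F [ 0.4  0.7 12.3] M [ 0.11  0.09 -0.03] op 0.167
```

```bash
python3 -m creep '[[255,0,0,-0.0012,0],[255,0,0,-0.0012,4],[255,0,0,-0.0012,8]]' 40
python3 - <<'E'
from h import *
s=st()
E
```

```text
clock: 15.68
tool_pos: [0.5518, -0.0065, 0.1457]
eef_rot: [0.063, 0.998, 0.0, 0.0]
contact_force: [0.7, 0.6, -2.5]
opening: 0.167
t 15.68 pos [ 0.5518 -0.0065  0.1457] q7 0.52 xaz 172.8 tilt 0.04 F [ 0.7  0.6 -2.5] M [ 0.54 -0.48  0.01] op 0.167
```

```bash
python3 -m creep '[[255,0,0,0.001,0],[255,0,0,0.002,0]]' 40
python3 - <<'E'
from h import *
s=st()
E
```

```text
clock: 15.92
tool_pos: [0.5516, -0.0064, 0.1434]
eef_rot: [0.061, 0.998, 0.0, -0.0]
contact_force: [0.6, 1.7, -2.0]
opening: 0.167
t 15.93 pos [ 0.5516 -0.0064  0.1434] q7 0.52 xaz 173.0 tilt 0.03 F [ 0.6  1.7 -2. ] M [ 0.62 -0.43  0.01] op 0.167
```

It is going down freely now: the lugs are in the notches. Lowering onto the ramps.

```bash
python3 -m creep '[[255,0,0,0.002,0],[255,0,0,0.004,0],[255,0,0,0.006,0],[255,0,0,0.0075,0],[255,0,0,0.0085,0]]' 40
python3 - <<'E'
from h import *
s=st()
E
```

```text
clock: 16.55
tool_pos: [0.5517, -0.0065, 0.1352]
eef_rot: [0.062, 0.998, 0.0, 0.0]
contact_force: [1.5, 2.9, -1.3]
opening: 0.168
t 16.55 pos [ 0.5517 -0.0065  0.1352] q7 0.5 xaz 172.9 tilt 0.02 F [ 1.5  2.9 -1.3] M [ 0.73 -0.36  0.01] op 0.168
```

```bash
python3 -m creep '[[255,0,0,0.001,0],[255,0,0,0.002,0],[255,0,0,0.002,0]]' 40
python3 - <<'E'
from h import *
s=st()
E
```

```text
clock: 16.92
tool_pos: [0.5522, -0.0064, 0.1342]
eef_rot: [0.062, 0.998, -0.0, 0.001]
contact_force: [0.6, 1.3, 6.5]
opening: 0.166
t 16.93 pos [ 0.5522 -0.0064  0.1342] q7 0.5 xaz 172.9 tilt 0.09 F [0.6 1.3 6.5] M [ 0.55 -0.05 -0.04] op 0.166
```

```bash
python3 -m creep '[[255,0,0,-0.0005,5],[255,0,0,0,11],[255,0,0,0.0005,17],[255,0,0,0.001,23],[255,0,0,0.0014,28]]' 40
python3 - <<'E'
from h import *
s=st()
E
```

```text
clock: 17.55
tool_pos: [0.5521, -0.0067, 0.1322]
eef_rot: [0.303, 0.953, 0.0, 0.001]
contact_force: [-0.3, 1.6, -0.1]
opening: 0.169
t 17.55 pos [ 0.5521 -0.0067  0.1322] q7 0.08 xaz 144.7 tilt 0.06 F [-0.3  1.6 -0.1] M [ 0.56 -0.37 -0.02] op 0.169
```

Sinking with about 3 N of push. Continuing.

```bash
python3 -m creep '[[255,0,0,0.0008,5],[255,0,0,0.0014,10],[255,0,0,0.0018,15],[255,0,0,0.0022,20],[255,0,0,0.0026,25],[255,0,0,0.003,30]]' 40
python3 - <<'E'
from h import *
s=st()
E
```

```text
clock: 18.3
tool_pos: [0.5523, -0.0068, 0.1295]
eef_rot: [0.54, 0.842, 0.0, 0.001]
contact_force: [1.5, 0.8, 2.2]
opening: 0.168
t 18.3 pos [ 0.5523 -0.0068  0.1295] q7 -0.35 xaz 114.7 tilt 0.1 F [1.5 0.8 2.2] M [ 0.39 -0.39  0.05] op 0.168
```

```bash
python3 -m creep '[[255,0,0,0.0004,4],[255,0,0,0.0007,8],[255,0,0,0.001,12],[255,0,0,0.0012,15],[255,0,0,0.0013,18],[255,0,0,0.0013,20]]' 40
python3 - <<'E'
from h import *
s=st()
p=snap("scene")
cv2.imwrite("pics/home.png",draw(p,[],(150,230,215,295),8,0))
E
```

```text
clock: 19.05
tool_pos: [0.5519, -0.007, 0.1278]
eef_rot: [0.677, 0.736, -0.0, 0.0]
contact_force: [1.0, 1.1, 0.4]
opening: 0.167
t 19.05 pos [ 0.5519 -0.007   0.1278] q7 -0.63 xaz 94.8 tilt 0.05 F [1.  1.1 0.4] M [ 0.28 -0.31 -0.01] op 0.167
```

View pics/home.png

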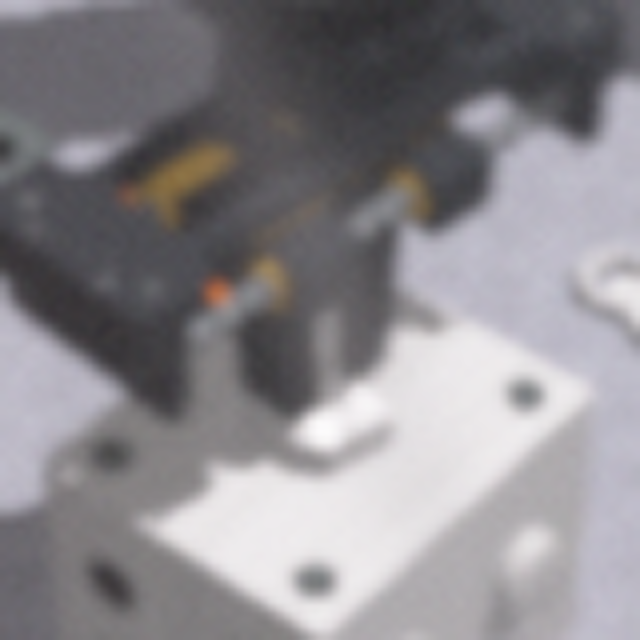

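Collar is practically on the block (crop 335, 430). Feeling for the end: a little more turn and push.

```bash
python3 -m creep '[[255,0,0,0.0008,4],[255,0,0,0.0012,8],[255,0,0,0.0015,11],[255,0,0,0.0015,14],[255,0,0,0.0015,14]]' 40
python3 - <<'E'
from h import *
s=st()
E
```

```text
clock: 19.73
tool_pos: [0.5524, -0.0059, 0.1276]
eef_rot: [0.761, 0.649, 0.001, 0.001]
contact_force: [-1.4, 1.7, 12.5]
opening: 0.17
t 19.73 pos [ 0.5524 -0.0059  0.1276] q7 -0.81 xaz 81.0 tilt 0.13 F [-1.4  1.7 12.5] M [0.35 0.25 0.26] op 0.17
```

Solid stop: 15 N of push, no more sinking, and torque rising. Releasing and lifting clear.

```bash
python3 -m creep '[[255,0,0,-0.0015,-1],[0,0,0,-0.0015,-1],[0,0,0,-0.0015,-1],[0,0,0,-0.0015,-1],[0,0,0,-0.0015,-1],[0,0,0,-0.01,-1],[0,0,0,-0.04,-1],[0,0,0,-0.08,-1],[0,0,0,-0.11,-1],[0,0,0,-0.11,-1]]' 40
python3 - <<'E'
from h import *
G=(0,255,0);Rd=(0,0,255);C=(255,255,0)
s=st();print(np.round(s["q"],2))
p=snap("scene")
for n in("collar_top","stem_top","coil"):print(n,[(np.round(l["location"],1).tolist(),round(l["score"],2)) for l in imaging.place_of(p,n)])
w=np.array([.5515,-.006,0])
pl=[(circ(w+[0,0,.174],.008),Rd),(circ(w+[0,0,.122],.021),C),(circ(w+[0,0,.110],.018),G)]
a=draw(p,[],(160,230,215,265),8,0);b=draw(p,pl,(160,230,215,265),8,0)
cv2.imwrite("pics/rel.png",np.hstack([a,b]))
rel([.513,-.247,.237])
E
```

```text
clock: 20.98
tool_pos: [0.5531, -0.0062, 0.2386]
eef_rot: [0.756, 0.655, 0.002, 0.002]
contact_force: [-0.2, 0.2, 0.8]
opening: 0.998
t 20.98 pos [ 0.5531 -0.0062  0.2386] q7 -0.68 xaz 81.8 tilt 0.31 F [-0.2  0.2  0.8] M [-0.08 -0.08  0.03] op 0.998
[ 0.29  0.64 -0.61  1.78  0.47  0.86 -0.68]
collar_top [([199.2, 254.3], 0.8)]
stem_top [([183.3, 254.0], 0.68)]
coil [([187.6, 235.9], 0.78), ([205.8, 198.2], 0.76), ([173.8, 213.8], 0.61)]
rel [ 0.513 -0.247  0.237] -> [-0.243  -0.0034 -0.0019]
```

View pics/rel.png

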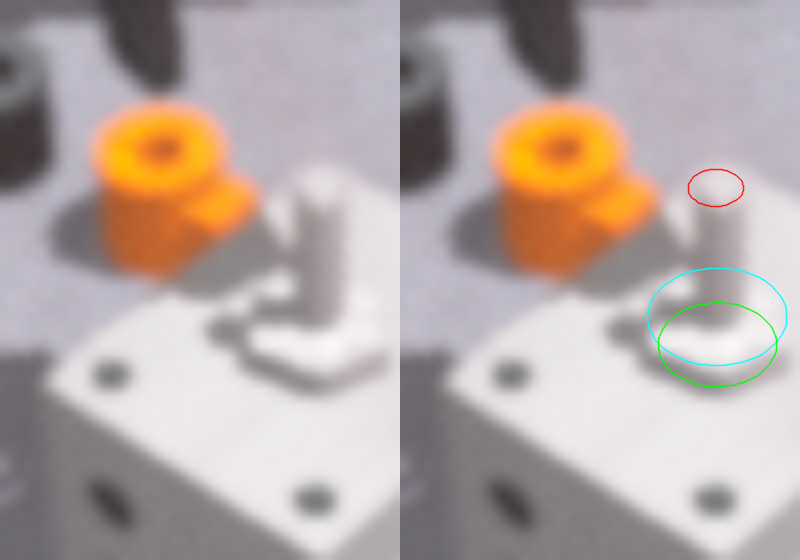

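Valve stands upright and seated: stem at crop (322, 180), collar flat on the block at (320, 370). Now the black coil.

```bash
python3 -m creep '[[0,-0.03,0,0,-5],[0,-0.09,-0.001,0,-11],[0,-0.15,-0.002,0,-11],[0,-0.2,-0.003,0.02,-11],[0,-0.235,-0.003,0.05,-11],[0,-0.243,-0.003,0.08,-11],[0,-0.243,-0.003,0.1,-11],[0,-0.243,-0.003,0.11,-11],[0,-0.243,-0.003,0.11,-11]]' 20
python3 - <<'E'
from h import *
G=(0,255,0);Rd=(0,0,255);C=(255,255,0)
s=st();rel([.513,-.2475,.012])
p=snap("scene");q=snap("top")
for n in("collar_top","stem_top","valve"):
  for c in(p,q): print(n,[(np.round(l["location"],1).tolist(),round(l["score"],2)) for l in imaging.place_of(c,n)][:2])
w=np.array([.5515,-.006,0]);k=np.array([.513,-.2475,0])
pl=[(circ(w+[0,0,.174],.008),Rd),(circ(w+[0,0,.122],.021),C)];pk=[(circ(k+[0,0,.044],.022),G),(circ(k+[0,0,.044],.00975),Rd),(circ(k,.022),G)]
b=draw(p,pl,(160,220,225,285),8,0);c=draw(q,pl,(165,225,220,280),8,0)
cv2.imwrite("pics/v.png",np.hstack([b,c])[:,:800])
cv2.imwrite("pics/k.png",np.hstack([draw(p,pk,(140,200,180,240),6,0),draw(q,pk,(180,240,320,380),6,0)]))
E
```

```text
clock: 22.3
tool_pos: [0.5138, -0.2462, 0.1252]
eef_rot: [0.689, 0.725, -0.0, -0.001]
contact_force: [0.9, 0.2, 0.4]
opening: 1.003
t 22.3 pos [ 0.5138 -0.2462  0.1252] q7 -0.21 xaz 92.9 tilt 0.11 F [0.9 0.2 0.4] M [-0.02 -0.12  0.01] op 1.003
rel [ 0.513  -0.2475  0.012 ] -> [-0.0013 -0.0007  0.1132]
collar_top [([199.2, 254.5], 0.87)]
collar_top [([187.9, 245.6], 0.85)]
stem_top [([183.6, 252.4], 0.73)]
stem_top [([188.9, 248.9], 0.91), ([126.1, 163.3], 0.39)]
valve [([206.7, 253.5], 0.78)]
valve [([190.3, 247.6], 0.89)]
```

View pics/v.png

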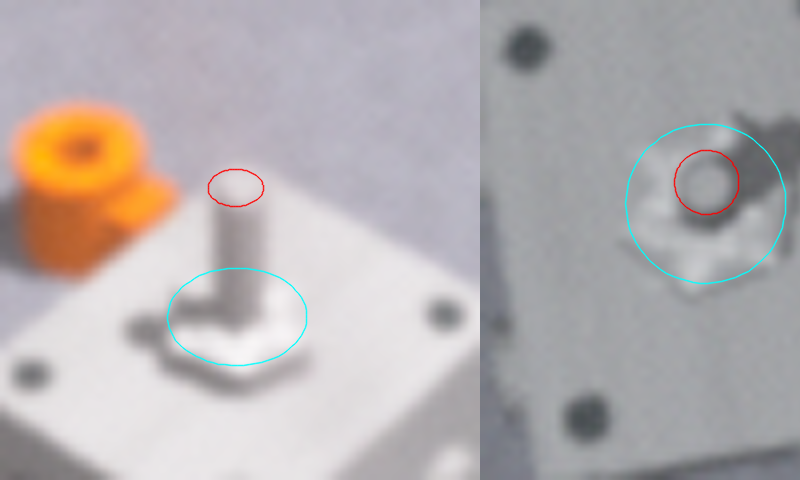

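View pics/k.png

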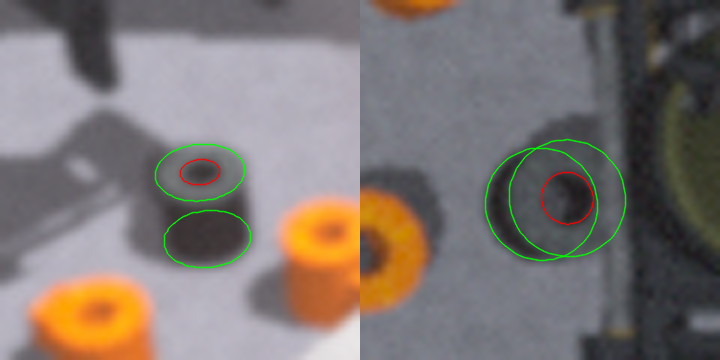

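```bash
python3 -m creep '[[0,-0.0007,-0.0018,0.02,0],[0,-0.0007,-0.0018,0.05,0],[0,-0.0007,-0.0018,0.08,0],[0,-0.0007,-0.0018,0.1,0],[0,-0.0007,-0.0018,0.11,0],[0,-0.0007,-0.0018,0.113,0],[255,-0.0007,-0.0018,0.113,0],[255,-0.0007,-0.0018,0.113,0],[255,-0.0007,-0.0018,0.113,0],[255,-0.0007,-0.0018,0.113,0]]' 20; python3 -m creep '[[255,0,0,0,0],[255,0,0,0,0],[255,0,0,0,0]]' 20;python3 - <<'E'
from h import *
s=st()
E
```

```text
clock: 23.95
tool_pos: [0.5126, -0.2477, 0.0133]
eef_rot: [0.689, 0.724, 0.0, 0.0]
contact_force: [-0.7, 0.4, 0.2]
opening: 0.569
clock: 24.32
tool_pos: [0.5127, -0.2476, 0.0132]
eef_rot: [0.689, 0.725, 0.0, 0.0]
contact_force: [0.6, -0.3, 2.0]
opening: 0.499
t 24.32 pos [ 0.5127 -0.2476  0.0132] q7 -0.35 xaz 92.9 tilt 0.03 F [ 0.6 -0.3  2. ] M [-0.07 -0.12 -0.01] op 0.499
```

```bash
python3 -m creep '[[255,0,0,-0.01,0],[255,0,0,-0.05,0],[255,0,0,-0.1,0],[255,0,0,-0.15,0],[255,0,0,-0.19,0],[255,0,0,-0.2,0],[255,0,0,-0.2,0]]' 20;python3 - <<'E'
from h import *
s=st();rel([.5512,-.0055,.213])
E
```

```text
clock: 25.2
tool_pos: [0.5119, -0.2477, 0.2127]
eef_rot: [0.689, 0.724, -0.0, -0.0]
contact_force: [-1.0, -0.7, -2.8]
opening: 0.498
t 25.2 pos [ 0.5119 -0.2477  0.2127] q7 -0.12 xaz 92.8 tilt 0.04 F [-1.  -0.7 -2.8] M [-0.04 -0.09  0.02] op 0.498
rel [ 0.5512 -0.0055  0.213 ] -> [ 0.2399  0.0512 -0.0004]
```

```bash
python3 -m creep '[[255,0.03,0.006,0,0],[255,0.08,0.017,0,0],[255,0.13,0.028,0,0],[255,0.18,0.038,0,0],[255,0.22,0.047,0,0],[255,0.235,0.05,0,0],[255,0.24,0.051,0,0],[255,0.24,0.051,0,0],[255,0.24,0.051,0,0]]' 20;python3 - <<'E'
from h import *
G=(0,255,0);Rd=(0,0,255);C=(255,255,0)
s=st();rel([.5512,-.0055,.213])
p=snap("scene");q=snap("top")
o=np.array(s["tool_pos"])-[0,0,.0132]; w=np.array([.5512,-.0055,0])
pl=[(circ(o,.022),G),(circ(o+[0,0,.044],.022),G),(circ(w+[0,0,.174],.008),Rd)]
cv2.imwrite("pics/cs.png",np.hstack([draw(p,[],(145,215,230,280),8,0),draw(p,pl,(145,215,230,280),8,0)]))
E
```

```text
clock: 26.32
tool_pos: [0.5512, -0.0074, 0.2126]
eef_rot: [0.69, 0.724, -0.001, 0.0]
contact_force: [1.4, -0.7, -1.2]
opening: 0.5
t 26.32 pos [ 0.5512 -0.0074  0.2126] q7 -0.55 xaz 92.7 tilt 0.09 F [ 1.4 -0.7 -1.2] M [-0.   -0.04 -0.02] op 0.5
rel [ 0.5512 -0.0055  0.213 ] -> [ 0.0019  0.0001 -0.0004]
```

View pics/cs.png

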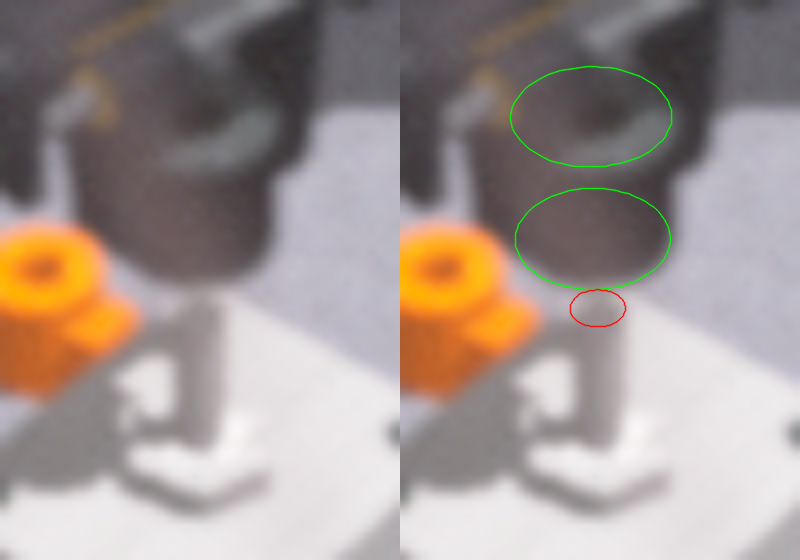

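```bash
python3 -m creep '[[255,0.001,0.0003,0.005,0],[255,0.0019,0.0005,0.012,0],[255,0.0019,0.0005,0.018,0],[255,0.0019,0.0005,0.018,0],[255,0.0019,0.0005,0.018,0]]' 20;python3 - <<'E'
from h import *
s=st()
p=snap("scene");ims=[snap("scene")["image"].astype(float) for _ in range(2)]+[p["image"].astype(float)]
im=np.mean(ims,0)[165:215,235:275].astype(np.uint8)
im=cv2.resize(im,None,fx=12,fy=12,interpolation=cv2.INTER_CUBIC)
cv2.imwrite("pics/cs2.png",im)
E
```

```text
clock: 27.05
tool_pos: [0.552, -0.0033, 0.195]
eef_rot: [0.689, 0.725, 0.0, 0.0]
contact_force: [0.5, 0.8, -1.9]
opening: 0.494
t 27.05 pos [ 0.552  -0.0033  0.195 ] q7 -0.58 xaz 92.9 tilt 0.0 F [ 0.5  0.8 -1.9] M [-0.04 -0.11  0.01] op 0.494
```

View pics/cs2.png

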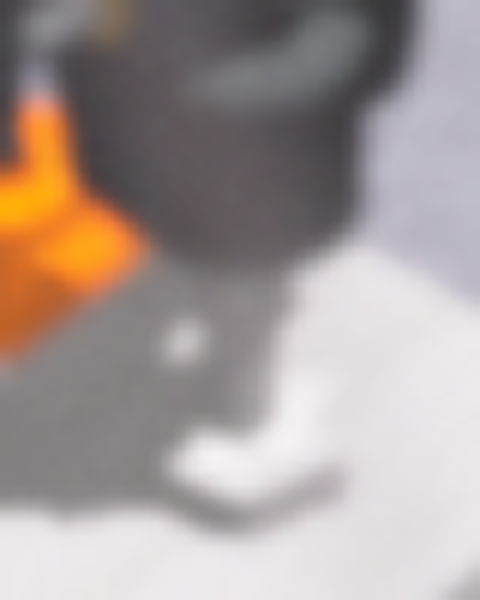

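```bash
python3 -m creep '[[255,-0.0022,0,0.002,0],[255,-0.0022,0,0.004,0],[255,-0.0022,0,0.004,0],[255,-0.0022,0,0.004,0]]' 20;python3 - <<'E'
from h import *
s=st()
E
python3 -m creep '[[255,0,0,0.002,0],[255,0,0,0.004,0],[255,0,0,0.006,0],[255,0,0,0.008,0],[255,0,0,0.008,0]]' 20;python3 - <<'E'
from h import *
s=st()
E
```

```text
clock: 27.7
tool_pos: [0.552, -0.0055, 0.191]
eef_rot: [0.689, 0.725, 0.0, 0.0]
contact_force: [-0.0, -0.0, -3.0]
opening: 0.501
t 27.7 pos [ 0.552  -0.0055  0.191 ] q7 -0.58 xaz 92.9 tilt 0.0 F [-0. -0. -3.] M [-0.04 -0.11 -0.01] op 0.501
clock: 28.32
tool_pos: [0.5519, -0.0056, 0.1828]
eef_rot: [0.689, 0.725, -0.0, -0.0]
contact_force: [-0.5, -0.2, -1.5]
opening: 0.498
t 28.32 pos [ 0.5519 -0.0056  0.1828] q7 -0.59 xaz 92.9 tilt 0.02 F [-0.5 -0.2 -1.5] M [-0.07 -0.18 -0.  ] op 0.498
```

```bash
python3 -m creep '[[255,0,0,0.003,0],[255,0,0,0.006,0],[255,0,0,0.009,0],[255,0,0,0.012,0],[255,0,0,0.012,0]]' 20;python3 - <<'E'
from h import *
s=st()
p=snap("scene")
cv2.imwrite("pics/cs3.png",draw(p,[],(150,220,225,295),8,0))
E
```

```text
clock: 28.95
tool_pos: [0.5518, -0.0056, 0.1707]
eef_rot: [0.689, 0.725, -0.0, -0.0]
contact_force: [-0.2, -0.3, -1.9]
opening: 0.5
t 28.95 pos [ 0.5518 -0.0056  0.1707] q7 -0.6 xaz 92.9 tilt 0.03 F [-0.2 -0.3 -1.9] M [-0.07 -0.13  0.  ] op 0.5
```

View pics/cs3.png

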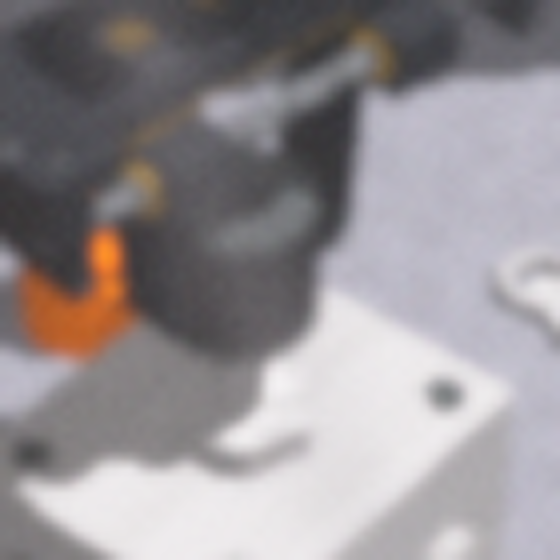

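The coil is over the stem with no load on it (lower edge at crop row 355). Sliding down.

```bash
python3 -m creep '[[255,0,0,0.004,0],[255,0,0,0.01,0],[255,0,0,0.016,0],[255,0,0,0.022,0],[255,0,0,0.028,0],[255,0,0,0.032,0],[255,0,0,0.034,0],[255,0,0,0.034,0]]' 20;python3 - <<'E'
from h import *
s=st()
E
python3 -m creep '[[255,0,0,0.001,0],[255,0,0,0.002,0],[255,0,0,0.002,0]]' 20;python3 - <<'E'
from h import *
s=st()
E
```

```text
clock: 30.0
tool_pos: [0.552, -0.0056, 0.137]
eef_rot: [0.689, 0.725, -0.0, 0.0]
contact_force: [0.1, -1.0, -2.1]
opening: 0.499
t 30.0 pos [ 0.552  -0.0056  0.137 ] q7 -0.64 xaz 92.9 tilt 0.0 F [ 0.1 -1.  -2.1] M [-0.01 -0.04 -0.02] op 0.499
clock: 30.38
tool_pos: [0.5521, -0.0056, 0.1352]
eef_rot: [0.689, 0.724, 0.0, 0.0]
contact_force: [-0.4, -0.1, 0.2]
opening: 0.492
t 30.38 pos [ 0.5521 -0.0056  0.1352] q7 -0.65 xaz 92.9 tilt 0.03 F [-0.4 -0.1  0.2] M [-0.13 -0.03 -0.08] op 0.492
```

Touching the collar (about 2 N, right height). Open, lift and look.

```bash
python3 -m creep '[[0,0,0,0,0],[0,0,0,0,0],[0,0,0,0,0],[0,0,0,0,0],[0,0,0,0,0],[0,0,0,-0.01,0],[0,0,0,-0.04,0],[0,0,0,-0.08,0],[0,-0.04,0,-0.11,0],[0,-0.09,0,-0.12,0]]'
python3 -m creep '[[0,-0.06,0,0,0],[0,-0.12,0,0,0],[0,-0.18,0,0,0],[0,-0.18,0,0,0],[0,-0.18,0,0,0]]'
python3 - <<'E'
from h import *
G=(0,255,0);Rd=(0,0,255);C=(255,255,0)
s=st()
p=snap("scene");q=snap("top")
for n in("coil","collar_top","stem_top","tape","spanner","smallblock"):
  for c in(p,q): print(n,[(np.round(l["location"],1).tolist(),round(l["score"],2)) for l in imaging.place_of(c,n)][:4])
w=np.array([.5514,-.006,0])
pl=[(circ(w+[0,0,.174],.008),Rd),(circ(w+[0,0,.122],.022),C),(circ(w+[0,0,.166],.022),G)]
f=lambda c,b:np.vstack([draw(c,[],b,6,0),draw(c,pl,b,6,0)])
cv2.imwrite("pics/end.png",np.hstack([f(p,(165,215,225,285)),f(q,(165,215,220,280))]))
E
```

```text
clock: 31.62
tool_pos: [0.5579, -0.0948, 0.2581]
eef_rot: [0.688, 0.726, 0.002, 0.002]
contact_force: [-0.0, -0.1, -0.2]
opening: 0.999
clock: 32.25
tool_pos: [0.5655, -0.2742, 0.2555]
eef_rot: [0.689, 0.725, 0.001, -0.0]
contact_force: [-0.1, 0.4, 0.2]
opening: 0.998
t 32.25 pos [ 0.5655 -0.2742  0.2555] q7 -0.02 xaz 92.9 tilt 0.08 F [-0.1  0.4  0.2] M [ 0.   -0.08  0.06] op 0.998
coil [([188.7, 233.0], 0.74), ([195.5, 257.7], 0.6), ([203.1, 199.5], 0.57)]
coil [([173.7, 327.5], 0.84), ([217.7, 318.5], 0.72), ([191.2, 248.2], 0.64)]
collar_top [([182.0, 254.8], 0.48), ([197.3, 258.2], 0.43)]
collar_top [([190.8, 245.4], 0.64)]
stem_top [([184.9, 252.8], 0.51)]
stem_top [([188.0, 251.1], 0.54)]
tape [([326.3, 260.6], 0.81)]
tape [([129.2, 168.2], 0.98)]
spanner [([199.7, 305.3], 0.66)]
spanner [([275.5, 243.4], 0.78)]
smallblock [([224.2, 158.6], 0.68)]
smallblock [([119.2, 325.9], 0.97)]
```

View pics/end.png

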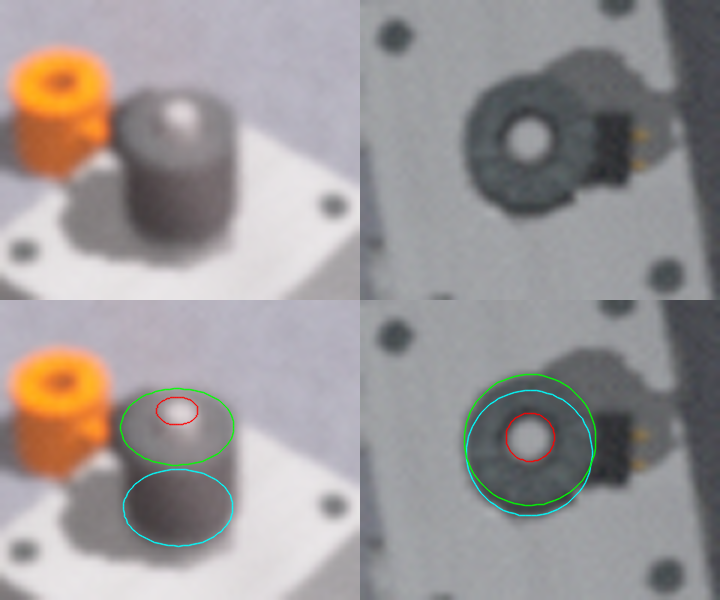

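The coil sits level round the stem: in both views its edges match the predicted rest position to within about a pixel. The bystanders are where they were at the start. Handing in.

Run:
```python
from h import *
print(r.finish_job()); st()
```

```text
the job is handed in; nothing more can be done
None
the job is handed in; nothing more can be done
```

I screwed the valve fully home in the manifold, slipped the black coil down over its stem onto the collar, and handed the job in at about 32 s. No verdict came back.

**Valve:** I found the notches by turning clockwise under light push. One probe on the way reached about 15 N. The valve then dropped onto the ramps and I turned it about 92°. It stopped with about 15 N of push, no further sinking and torque rising. The stop height puts the collar at about 110 mm, the block's top.

**Coil:** It slid down without load and touched the collar at the expected height. After I let go, both cameras showed it level on the collar with the stem centred, within about a pixel (roughly 2 mm).

**Bystanders:** The tape, spanner and small block were seen within about 3 pixels of where they started, which is about the networks' scatter. I did not touch the orange look-alikes.

**Disagreements:**
- The network's well mouth was a few mm off in the top view. I used the block's four corner holes instead, and the fit bore that out.
- The scene camera put the stem up to about 1.5 mm to one side of my estimate, within the calibration error.

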